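# Find the free waste flap and push it open

### The arm

A 6-joint arm with a two-finger parallel gripper is mounted at the origin on a cart in front of the work surface, level with it; the furniture and walls round the work are solid. World frame = base frame: x ahead of the robot, y to its left, z up, the work surface at z = 0. Lengths are in m, angles in rad, forces in N, time in s.
With the tool pointing down it reaches from about 0.275 to 0.875 m from the base axis. Payload 12.5 kg.
Tool frame: the origin (TCP) lies at the very end of the fingers, on their centre line; the grasp point (between the pads) lies 19 mm behind it; z points along the fingers, y is the line along which they close (so a half turn about z gives the same grasp; the last joint's range is limited). The gripper opens to 85 mm and grips with 20 to 120 N. Pads are 22 mm wide; open, the fingers measure 114 mm over their backs; the gripper's body (76 mm by 85 mm) begins 54 mm behind the grasp point. The pads swing forward as they close: fully open they stand 13 mm farther back than shut.
Start: joints at [1.017, 0.351, 1.652, -0, 1.139, -0.085], TCP at [0.248, 0.491, 0.231] pointing down, gripper open.
Joint ranges: [-2.75, 2.75], [-0.79, 2.1], [0.01, 2.65], [-1.57, 4.71], [0.07, 3.14], [-2.87, 2.87]. Speed limits (rad/s): [2.22, 2.22, 2.79, 3.14, 3.14, 3.14].

### API

Orientations are given as a unit quaternion [w, x, y, z].
In Python, from bench import ctrl gives the robot as it stands.
- The arm moves only by the tool apply_moves, never from a script. Its argument "motion" is a list of rows, each a list of 3 entries, a list of its own where there are three numbers: the opening, from 0 (shut) to 1 (fully open), then the shift along the tool's x, y, z normalised to -1 to 1, where 1 is 0.5 m, then the turn, a rotation vector about the tool's x, y, z normalised to -1 to 1, where 1 is 1.5 rad. A call has 1 to 20 rows; each row is the pose to reach, as a shift and turn from the pose commanded when the call began, along the tool's axes at that moment; what a row does not reach only later rows make up. A row lasts 1/12 s, in which the tool goes at most 41.7 mm and 7.16 degrees, less where a joint would pass 70% of its speed; a pose out of reach is approached as far as the arm can. A call with a number of a shift or a turn outside -1 to 1 is refused whole. A call with a gripper value outside its range is refused whole. The fingers move at their own pace and stop on an object; the grip force is fixed at half the most. Time passes only in rows, so rows that repeat a pose let the fingers close. It gives the time, the measured TCP pose, the force, the opening and the grip force at its end, in the units of the state.
- ctrl.get_state(): the state, without advancing time (a new reading comes with each control period).
- ctrl.grab_frame(name): name is "scene" or "top"; returns the picture (400x640x3 uint8, red, green, blue); there is no depth.
- ctrl.calibration(name): a dict with "fx", "fy", "cx", "cy" (pixels), "rvec" (rotation vector, rad) and "tvec" (3), from world to camera coordinates, as OpenCV has them. Camera axes: x right, y down, z forward; pixel columns grow to the right and rows downward; lengths in m; the calibration is good to about 2 mm. A picture is of the moment at which its call begins. calibration takes no time and is no camera call.
- ctrl.sign_off(): hands the job in; it is judged then, once.
The state is a dict: "time": time; "joints": joint angles; "joint_vel": joint speeds; "joint_torque": joint torques, N m; "eef_pos": TCP position; "ee_rot": TCP orientation; "contact_force": force on the tool from outside, world axes, zero at the start; "ft_torque": the same for the moment, N m; "opening": opening from 0.0 (shut) to 1.0 (fully open); "grasp_force": force on a finger pad.
Only numpy, scipy, OpenCV 4.12 (cv2) and the standard library are available. Lean on these libraries where they do the work, as an engineer would, in place of code of your own. Each camera call takes 0.05 s, during which the arm holds its last target. There are 200 camera calls.

### The job

Three of the four blue flaps on the waste box are blocked by full cartridges beneath them. With your fingertips, gently press the white dots one after another until you find the flap that rocks, then push that flap fully open and leave it open, touching nothing. Do not pick up or shift anything standing around the box.

Things in the scene. Friction and masses are not known exactly. Their poses are not given: they have to be found in the camera images.
- waste_box: Fixed grey waste box, 106 (x) x 320 (y) x 90 mm high; four bays in a row along its y, 78 mm apart, each under an identical blue flap flush with the rim. Origin: centre of its underside; x to its back (away from the robot), y left, z up. In three bays a hidden cartridge 1.5 mm under the flap blocks it; one bay, a different one each time and not visible, is empty and over 70 mm deep.
- flap_a (a joint): Swing angle of the leftmost flap (seen from the robot), rad: 0 closed and level, 1.0 fully open at its stop (back part down in the bay, front edge 21 mm above the rim). A blocked flap gives at most about 0.04; the free one turns when its dot is pressed with about 1.5 N and stays at the angle where it is left.
- flap_a_press (a point): Centre of the white dot (24 mm) on top of the leftmost flap, a plate 90 (x) x 68 (y) x 4 mm; axes as the box when closed, turns with the flap. Pivot line (dark strip, along y) 25 mm from the front edge; dot 35 mm behind it, back edge 30 mm behind the dot. Only presses behind the pivot turn it. At angle t the flap is d*tan(t) below the rim at horizontal distance d behind the pivot.
- flap_b (a joint): Swing angle of the second from the left flap (seen from the robot), rad: 0 closed and level, 1.0 fully open at its stop (back part down in the bay, front edge 21 mm above the rim). A blocked flap gives at most about 0.04; the free one turns when its dot is pressed with about 1.5 N and stays at the angle where it is left.
- flap_b_press (a point): Centre of the white dot (24 mm) on top of the second from the left flap, a plate 90 (x) x 68 (y) x 4 mm; axes as the box when closed, turns with the flap. Pivot line (dark strip, along y) 25 mm from the front edge; dot 35 mm behind it, back edge 30 mm behind the dot. Only presses behind the pivot turn it. At angle t the flap is d*tan(t) below the rim at horizontal distance d behind the pivot.
- flap_c (a joint): Swing angle of the third from the left flap (seen from the robot), rad: 0 closed and level, 1.0 fully open at its stop (back part down in the bay, front edge 21 mm above the rim). A blocked flap gives at most about 0.04; the free one turns when its dot is pressed with about 1.5 N and stays at the angle where it is left.
- flap_c_press (a point): Centre of the white dot (24 mm) on top of the third from the left flap, a plate 90 (x) x 68 (y) x 4 mm; axes as the box when closed, turns with the flap. Pivot line (dark strip, along y) 25 mm from the front edge; dot 35 mm behind it, back edge 30 mm behind the dot. Only presses behind the pivot turn it. At angle t the flap is d*tan(t) below the rim at horizontal distance d behind the pivot.
- flap_d (a joint): Swing angle of the rightmost flap (seen from the robot), rad: 0 closed and level, 1.0 fully open at its stop (back part down in the bay, front edge 21 mm above the rim). A blocked flap gives at most about 0.04; the free one turns when its dot is pressed with about 1.5 N and stays at the angle where it is left.
- flap_d_press (a point): Centre of the white dot (24 mm) on top of the rightmost flap, a plate 90 (x) x 68 (y) x 4 mm; axes as the box when closed, turns with the flap. Pivot line (dark strip, along y) 25 mm from the front edge; dot 35 mm behind it, back edge 30 mm behind the dot. Only presses behind the pivot turn it. At angle t the flap is d*tan(t) below the rim at horizontal distance d behind the pivot.
- vial: Screw-cap vial, white cap, turquoise content, 27 mm across, 60 mm high, loose behind the box. Origin: centre of its underside.
- beaker: Empty glass beaker, 61 mm across, 70 mm high, loose in front of the box. Origin: centre of its underside.
- timer: White lab timer, 24 x 64 x 52 mm high, loose at the left end of the box. Origin: centre of its underside.
- flask: Conical glass flask, 68 mm across, 105 mm high, loose at the right end of the box. Origin: centre of its underside.

How it is judged:
By the outcome, as a careful person would: the job done as asked, in the order asked, and still so for the second after the job is handed in, with the robot touching nothing.
It also fails if it takes over 56 s, if anything falls off the work surface, if the arm or the gripper's body presses on something with over 40 N, if the wrist force passes 120 N, or if a joint passes its speed limit or range.

## Working session

There is one attempt and no reset: what is moved stays moved. The work goes in short steps, Python scripts to look and compute and a tool call to move; the robot and the scene stay as the last step left them, time stands still between calls to the robot, and variables do not carry over. Pictures are saved under pics/ and viewed, at most 10 in all, crops included, and the job is handed in when it is done.

Besides the shell and the picture viewer there is one more tool, called after "Emit:" as a command line: name --argument value ..., lists and objects as JSON in quotes. apply_moves: Moves the arm, as the interface text tells. Scaled input: -1 to 1 covers 0.5 m each way for a shift and 1.5 rad each way for a turn. Its arguments: {"type":"object","properties":{"motion":{"type":"array"}},"required":["motion"]}

```bash
mkdir -p pics
python3 - <<'E'
from bench import ctrl
import cv2
for n in("scene","top"):
    cv2.imwrite(f"pics/{n}0.png",ctrl.grab_frame(n)[:,:,::-1]); print(ctrl.calibration(n))
print(ctrl.get_state())
E
```

```text
{'fx': 437.1452926821402, 'fy': 437.1452926821402, 'cx': 323.91208498967484, 'cy': 198.22941253420018, 'rvec': array([ 2.31083267, -0.69088908,  0.24559581]), 'tvec': array([-0.45474288,  0.28655251,  0.78785294])}
{'fx': 512.954571039503, 'fy': 512.954571039503, 'cx': 322.2618216506821, 'cy': 197.98862555716073, 'rvec': array([ 2.1789295 , -2.16784201,  0.09202955]), 'tvec': array([0.04344789, 0.58698134, 1.26915859])}
{'time': 0.1, 'joints': array([ 1.01737519e+00,  3.51176183e-01,  1.65239197e+00,  1.20663473e-05,
        1.13909443e+00, -8.46115949e-02]), 'joint_vel': array([ 0.00297216, -0.00317161, -0.00164784, -0.00169137,  0.00086347,
        0.00101877]), 'joint_torque': array([-1.54321874e-04, -5.06833291e+01, -2.91871065e+01, -1.32033911e-04,
        2.72446014e-03, -3.39087819e-05]), 'eef_pos': array([0.24831934, 0.49040254, 0.23080352]), 'ee_rot': array([-1.72983373e-04,  2.32266501e-01,  9.72652038e-01, -5.06251665e-04]), 'contact_force': array([ 0.01182828, -0.88209405, -0.05898337]), 'ft_torque': array([-0.01116205,  0.04325495, -0.07310433]), 'grasp_force': 0.0, 'opening': 0.9987309607891894}
```

View pics/scene0.png

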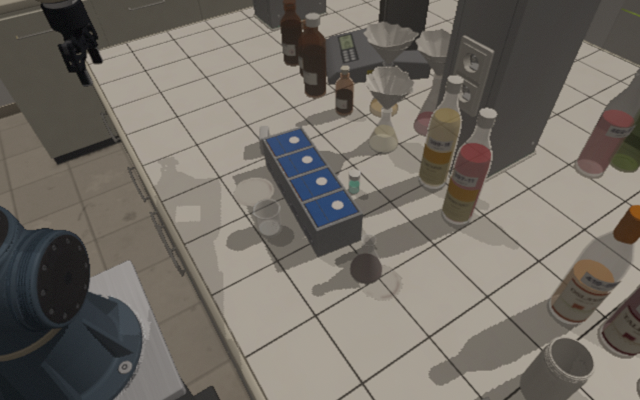

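View pics/top0.png

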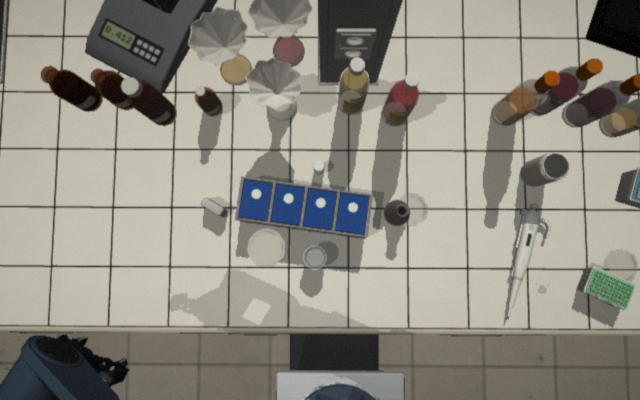

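The top view shows the box with dots near (256,194), (288,199), (320,203) and (352,208). The timer is at (213,206), the beaker at (315,257), the flask at (397,211) and the vial at (319,170).

```bash
cat > h.py <<'E'
import numpy as np, cv2
from bench import ctrl
def ray(n,uv,z):
    c=ctrl.calibration(n); R=cv2.Rodrigues(c["rvec"])[0]; t=c["tvec"]
    d=R.T@[(uv[0]-c["cx"])/c["fx"],(uv[1]-c["cy"])/c["fy"],1]; o=-R.T@t
    return o+d*(z-o[2])/d[2]
def dots(n,guess,img,r=6):
    out=[]
    for u,v in guess:
        p=img[v-r:v+r+1,u-r:u+r+1].astype(float); w=np.clip(p[:,:,0]-120,0,None)
        y,x=np.mgrid[-r:r+1,-r:r+1]; out.append((u+(w*x).sum()/w.sum(),v+(w*y).sum()/w.sum()))
    return out
E
python3 - <<'E'
from h import *
i=cv2.imread("pics/top0.png")[:,:,::-1]; j=cv2.imread("pics/scene0.png")[:,:,::-1]
for n,g,im in(("top",[(256,194),(288,199),(320,202),(352,208)],i),("scene",[(294,140),(307,160),(321,181),(337,206)],j)):
    P=[]
    for p in dots(n,g,im): P.append(ray(n,p,.09)); print(n,np.round(p,1),P[-1].round(4))
    d=P[0]-P[3]; print(np.linalg.norm(d)/3, np.arctan2(-d[0],d[1]))
for k,uv,z in(("timer",(213,206),.05),("beaker",(315,257),.07),("flask",(397,211),.1),("vial",(319,167),.06)): print(k,ray("top",uv,z).round(3))
cv2.imwrite("pics/crop1.png",cv2.resize(i[140:280,190:420,::-1],None,fx=3.4,fy=3.4,interpolation=2))
s=ctrl.get_state()
from scipy.spatial.transform import Rotation as Ro
q=s["ee_rot"]; print(Ro.from_quat(q,scalar_first=True).as_matrix().round(4))
E
```

```text
top [255.9 193.5] [0.5911 0.2057 0.09  ]
top [288.1 198. ] [0.5807 0.1282 0.09  ]
top [320.3 202.4] [0.5703 0.0507 0.09  ]
top [352.6 206.9] [ 0.56   -0.0267  0.09  ]
0.07814642196582226 -0.13323800233171165
scene [293.6 139.5] [0.5893 0.2046 0.09  ]
scene [306.7 159.2] [0.5789 0.1273 0.09  ]
scene [321.1 180.8] [0.5685 0.05   0.09  ]
scene [337.1 204.6] [ 0.5586 -0.0271  0.09  ]
0.07791416313975029 -0.13167021314338315
timer [0.563 0.317 0.05 ]
beaker [0.44  0.063 0.07 ]
flask [ 0.55  -0.132  0.1  ]
vial [0.661 0.055 0.06 ]
[[-8.921e-01  4.518e-01 -6.000e-04]
 [ 4.518e-01  8.921e-01 -9.000e-04]
 [ 1.000e-04 -1.100e-03 -1.000e+00]]
```

View pics/crop1.png

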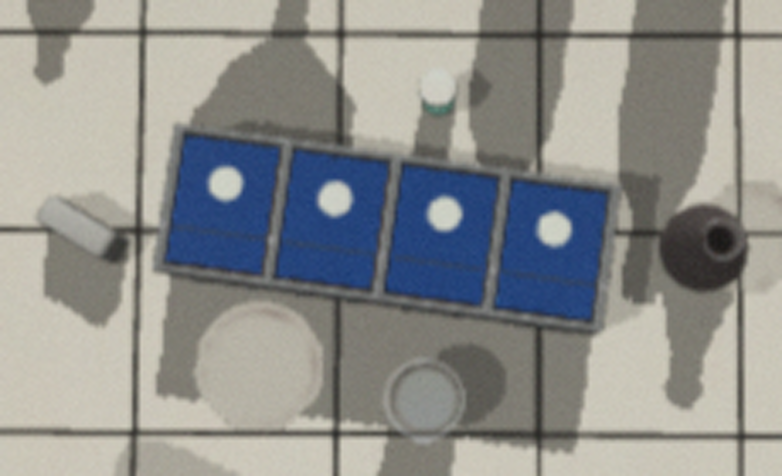

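The crop agrees: each flap shows its dot and pivot strip, there is a flat dish in front of the box, and the area above the box is clear. I'll move over flap a with the fingers shut.

Emit:
apply_moves --motion '[[0, [-0.868, -0.2, 0.2], [0, 0, -0.226]], [0, [-0.868, -0.2, 0.2], [0, 0, -0.226]], [0, [-0.868, -0.2, 0.2], [0, 0, -0.226]], [0, [-0.868, -0.2, 0.2], [0, 0, -0.226]], [0, [-0.868, -0.2, 0.2], [0, 0, -0.226]], [0, [-0.868, -0.2, 0.2], [0, 0, -0.226]], [0, [-0.868, -0.2, 0.2], [0, 0, -0.226]], [0, [-0.868, -0.2, 0.2], [0, 0, -0.226]], [0, [-0.868, -0.2, 0.2], [0, 0, -0.226]], [0, [-0.868, -0.2, 0.2], [0, 0, -0.226]], [0, [-0.868, -0.2, 0.2], [0, 0, -0.226]], [0, [-0.868, -0.2, 0.2], [0, 0, -0.226]], [0, [-0.868, -0.2, 0.2], [0, 0, -0.226]], [0, [-0.868, -0.2, 0.2], [0, 0, -0.226]], [0, [-0.868, -0.2, 0.2], [0, 0, -0.226]], [0, [-0.868, -0.2, 0.2], [0, 0, -0.226]]]'

```text
time: 1.43
eef_pos: [0.5897, 0.2065, 0.1318]
ee_rot: [0.0, 0.064, 0.998, 0.0]
contact_force: [0.2, 0.4, -0.7]
opening: 0.001
grasp_force: 0.0
```

Emit:
apply_moves --motion '[[0, [0, -0.003, 0.03], [0, 0, 0]], [0, [0, -0.003, 0.05], [0, 0, 0]], [0, [0, -0.003, 0.065], [0, 0, 0]], [0, [0, -0.003, 0.074], [0, 0, 0]], [0, [0, -0.003, 0.078], [0, 0, 0]], [0, [0, -0.003, 0.078], [0, 0, 0]], [0, [0, -0.003, 0.078], [0, 0, 0]]]'

```text
time: 2.02
eef_pos: [0.5904, 0.204, 0.0926]
ee_rot: [0.0, 0.065, 0.998, 0.0]
contact_force: [-0.1, 0.3, -0.2]
opening: 0.003
grasp_force: 0.0
```

Run:
```python
from h import *
j=ctrl.grab_frame("scene")
cv2.imwrite("pics/s1.png",cv2.resize(j[60:260,200:440,::-1],None,fx=3,fy=3,interpolation=2))
print(ctrl.get_state()["eef_pos"],ctrl.get_state()["contact_force"])
```

```text
[0.5905232  0.20398411 0.09274814] [ 0.38824418  0.05440453 -0.11406972]
```

View pics/s1.png

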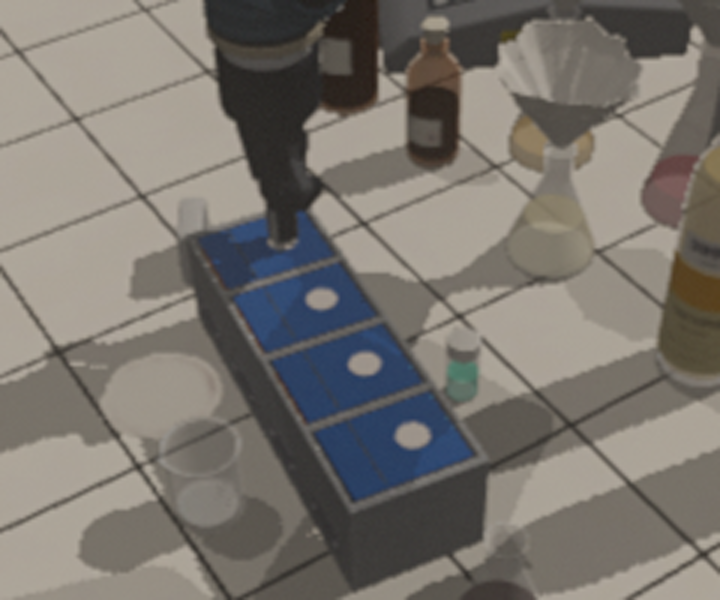

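The fingertip is over dot a, near (285,240) in the crop, just above the surface. I'll press it in small steps.

Emit:
apply_moves --motion '[[0, [0, 0, 0.004], [0, 0, 0]], [0, [0, 0, 0.006], [0, 0, 0]], [0, [0, 0, 0.008], [0, 0, 0]], [0, [0, 0, 0.008], [0, 0, 0]]]'

```text
time: 2.4
eef_pos: [0.5906, 0.204, 0.0893]
ee_rot: [0.0, 0.065, 0.998, 0.0]
contact_force: [-2.1, -1.5, 8.2]
opening: -0.003
grasp_force: 4.0
```

Emit:
apply_moves --motion '[[0, [0, 0, 0.002], [0, 0, 0]], [0, [0, 0, 0.004], [0, 0, 0]], [0, [0, 0, 0.004], [0, 0, 0]]]'

```text
time: 2.65
eef_pos: [0.5907, 0.204, 0.0891]
ee_rot: [0.001, 0.065, 0.998, 0.0]
contact_force: [-9.5, -3.5, 26.1]
opening: -0.001
grasp_force: 13.0
```

A is blocked: the tip stopped at z = 0.089 with the force rising. Next is b.

Emit:
apply_moves --motion '[[0, [0, 0, -0.03], [0, 0, 0]], [0, [0, -0.05, -0.04], [0, 0, 0]], [0, [0, -0.11, -0.04], [0, 0, 0]], [0, [0, -0.156, -0.04], [0, 0, 0]], [0, [0, -0.156, -0.03], [0, 0, 0]], [0, [0, -0.156, -0.018], [0, 0, 0]], [0, [0, -0.156, -0.012], [0, 0, 0]], [0, [0, -0.156, -0.008], [0, 0, 0]], [0, [0, -0.156, -0.006], [0, 0, 0]], [0, [0, -0.156, -0.004], [0, 0, 0]], [0, [0, -0.156, -0.004], [0, 0, 0]]]'

```text
time: 3.57
eef_pos: [0.5801, 0.1273, 0.0892]
ee_rot: [-0.0, 0.064, 0.998, -0.0]
contact_force: [-6.2, -1.2, 12.5]
opening: 0.0
grasp_force: 6.4
```

B held 12.5 N without moving, so it is blocked too. Next is c.

Emit:
apply_moves --motion '[[0, [0, 0, -0.03], [0, 0, 0]], [0, [0, -0.05, -0.04], [0, 0, 0]], [0, [0, -0.11, -0.04], [0, 0, 0]], [0, [0, -0.156, -0.04], [0, 0, 0]], [0, [0, -0.156, -0.03], [0, 0, 0]], [0, [0, -0.156, -0.018], [0, 0, 0]], [0, [0, -0.156, -0.01], [0, 0, 0]], [0, [0, -0.156, -0.004], [0, 0, 0]], [0, [0, -0.156, 0], [0, 0, 0]], [0, [0, -0.156, 0], [0, 0, 0]]]'

```text
time: 4.4
eef_pos: [0.57, 0.0503, 0.0892]
ee_rot: [-0.0, 0.064, 0.998, 0.0]
contact_force: [-6.6, -0.3, 15.5]
opening: 0.005
grasp_force: 7.4
```

C is blocked too. Next is d.

Emit:
apply_moves --motion '[[0, [0, 0, -0.03], [0, 0, 0]], [0, [0, -0.05, -0.04], [0, 0, 0]], [0, [0, -0.11, -0.04], [0, 0, 0]], [0, [0, -0.156, -0.04], [0, 0, 0]], [0, [0, -0.156, -0.03], [0, 0, 0]], [0, [0, -0.156, -0.018], [0, 0, 0]], [0, [0, -0.156, -0.01], [0, 0, 0]], [0, [0, -0.156, -0.004], [0, 0, 0]], [0, [0, -0.156, 0], [0, 0, 0]], [0, [0, -0.156, 0], [0, 0, 0]]]'

```text
time: 5.23
eef_pos: [0.5599, -0.0273, 0.0877]
ee_rot: [-0.0, 0.064, 0.998, 0.0]
contact_force: [-0.1, 1.1, 0.8]
opening: 0.002
grasp_force: 0.0
```

D gives way at 0.0877 with under 1 N, so it is the free one. I'll push it open.

Emit:
apply_moves --motion '[[0, [0, 0, 0.01], [0, 0, 0]], [0, [0, 0, 0.02], [0, 0, 0]], [0, [0, 0, 0.03], [0, 0, 0]], [0, [0, 0, 0.04], [0, 0, 0]], [0, [0, 0, 0.05], [0, 0, 0]], [0, [0, 0, 0.06], [0, 0, 0]], [0, [0, 0, 0.06], [0, 0, 0]]]'

```text
time: 5.82
eef_pos: [0.5595, -0.0282, 0.0571]
ee_rot: [-0.001, 0.065, 0.998, 0.0]
contact_force: [-0.1, 0.8, 0.0]
opening: 0.003
grasp_force: 0.0
```

Emit:
apply_moves --motion '[[0, [0, 0, 0.004], [0, 0, 0]], [0, [0, 0, 0.008], [0, 0, 0]], [0, [0, 0, 0.008], [0, 0, 0]]]'

```text
time: 6.07
eef_pos: [0.56, -0.0282, 0.0541]
ee_rot: [-0.0, 0.065, 0.998, 0.0]
contact_force: [0.7, -0.4, -0.0]
opening: -0.002
grasp_force: 0.2
```

Emit:
apply_moves --motion '[[0, [0, 0, 0.003], [0, 0, 0]], [0, [0, 0, 0.006], [0, 0, 0]], [0, [0, 0, 0.006], [0, 0, 0]]]'

```text
time: 6.32
eef_pos: [0.56, -0.0282, 0.0512]
ee_rot: [0.0, 0.065, 0.998, 0.0]
contact_force: [0.5, -0.0, 0.4]
opening: 0.0
grasp_force: 0.4
```

Emit:
apply_moves --motion '[[0, [0, 0, 0.003], [0, 0, 0]], [0, [0, 0, 0.006], [0, 0, 0]], [0, [0, 0, 0.006], [0, 0, 0]]]'

```text
time: 6.57
eef_pos: [0.5605, -0.0282, 0.0484]
ee_rot: [0.001, 0.065, 0.998, -0.0]
contact_force: [2.3, -0.5, 2.1]
opening: -0.003
grasp_force: 1.4
```

Run:
```python
from h import *
j=ctrl.grab_frame("scene")
cv2.imwrite("pics/s2.png",cv2.resize(j[100:280,230:430,::-1],None,fx=3.3,fy=3.3,interpolation=2))
```

```text
(no output)
```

View pics/s2.png

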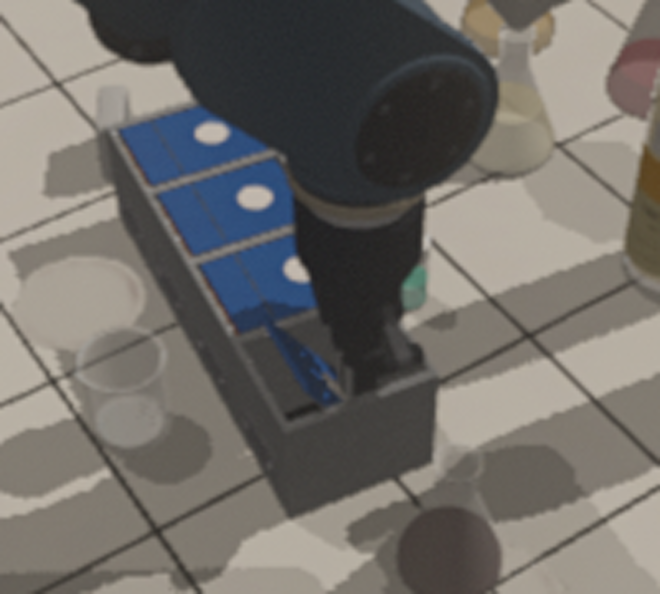

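Flap d is now steep, around (300,365) in the crop. The force is only starting to rise, so I'll press on to the stop.

Emit:
apply_moves --motion '[[0, [0, 0, 0.003], [0, 0, 0]], [0, [0, 0, 0.006], [0, 0, 0]], [0, [0, 0, 0.006], [0, 0, 0]]]'

```text
time: 6.87
eef_pos: [0.5615, -0.0284, 0.0462]
ee_rot: [0.002, 0.065, 0.998, -0.0]
contact_force: [5.2, -0.4, 7.1]
opening: 0.002
grasp_force: 3.9
```

Emit:
apply_moves --motion '[[0, [0, 0, 0.002], [0, 0, 0]], [0, [0, 0, 0.004], [0, 0, 0]], [0, [0, 0, 0.004], [0, 0, 0]]]'

```text
time: 7.12
eef_pos: [0.5623, -0.0285, 0.0448]
ee_rot: [0.003, 0.065, 0.998, -0.0]
contact_force: [6.3, -1.6, 10.2]
opening: -0.004
grasp_force: 5.4
```

It is at the stop: the tip is now sliding down the slope with rising force. I'll withdraw upward and slightly back.

Emit:
apply_moves --motion '[[0, [-0.006, 0, -0.006], [0, 0, 0]], [0, [-0.008, 0, -0.02], [0, 0, 0]], [0, [-0.008, 0, -0.05], [0, 0, 0]], [0, [-0.008, 0, -0.1], [0, 0, 0]], [0, [-0.008, 0, -0.17], [0, 0, 0]], [0, [-0.008, 0, -0.25], [0, 0, 0]], [0, [-0.008, 0, -0.33], [0, 0, 0]], [0, [-0.008, 0.1, -0.41], [0, 0, 0]], [0, [-0.008, 0.2, -0.45], [0, 0, 0]], [0, [-0.008, 0.3, -0.45], [0, 0, 0]], [0, [-0.008, 0.4, -0.45], [0, 0, 0]], [0, [-0.008, 0.5, -0.45], [0, 0, 0]], [0, [-0.008, 0.6, -0.45], [0, 0, 0]], [0, [-0.008, 0.6, -0.45], [0, 0, 0]], [0, [-0.008, 0.6, -0.45], [0, 0, 0]]]'

```text
time: 8.37
eef_pos: [0.6019, 0.2727, 0.268]
ee_rot: [-0.001, 0.064, 0.998, 0.0]
contact_force: [-0.4, -0.6, -0.2]
opening: 0.003
grasp_force: 0.0
```

Run:
```python
from h import *
j=ctrl.grab_frame("scene")
cv2.imwrite("pics/s3.png",cv2.resize(j[100:280,230:430,::-1],None,fx=3.3,fy=3.3,interpolation=2))
c=ctrl.calibration("scene")
# predicted front edge / dot centre at several angles
ang=-.132; bx=np.array([np.cos(ang),np.sin(ang),0]); by=np.array([-bx[1],bx[0],0]); dot=np.array([.5595,-.0270,.09]); piv=dot-.035*bx
for t in(.8,.9,1.0):
    r=np.array([bx*np.cos(t)*d+[0,0,-d*np.sin(t)]+piv+s*.034*by for d,s in((-.025,1),(-.025,-1),(.035,0))])
    u=cv2.projectPoints(r,c["rvec"],c["tvec"],np.array([[c["fx"],0,c["cx"]],[0,c["fy"],c["cy"]],[0,0,1]]),None)[0][:,0]
    print(t,((u-[230,100])*3.3).round(0).tolist())
```

```text
0.8 [[255.0, 317.0], [301.0, 392.0], [340.0, 376.0]]
0.9 [[258.0, 314.0], [304.0, 389.0], [336.0, 380.0]]
1.0 [[261.0, 311.0], [307.0, 386.0], [332.0, 384.0]]
```

View pics/s3.png

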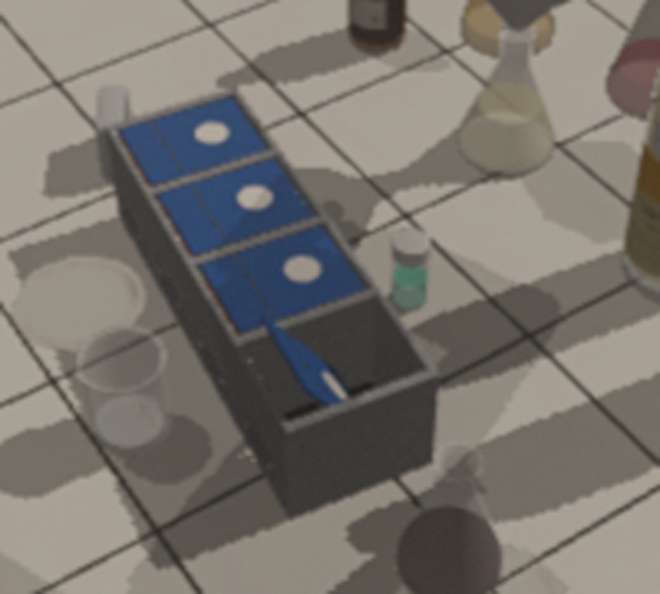

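Flap d's dot is at (333,384), which matches the (332,384) predicted for 1.0 rad. The other three flaps are closed, the objects look undisturbed, and the robot is clear.

```bash
python3 -c "
from bench import ctrl
print(ctrl.sign_off())"
```

```text
the job is handed in; nothing more can be done
None
```

Flaps a, b and c were blocked; the rightmost flap (d) rocked and is now pushed fully open to its stop, with the arm clear, nothing around the box visibly moved, and the job handed in.

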